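Close a cutter tray on a sprung press station

TASK

Stack the cutter case on the press station: put the teal tray on the bare aluminium bed (wherever along the station it happens to be clamped) and press it straight down until it has clicked fully home and the pointer stands in the green marks for a moment, then do the same with the purple cover on top of the tray. Match the cut corners of each layer to the one below, never press into the red, and let the bed come back up at the end with the stack left on it. Leave the other tools and the square grey tray where they are.

Things in the scene. Friction and masses are not known exactly. Their poses are not given: they have to be found in the camera images.
- tray_mid (a point): loose teal cutter tray, about 180 g, five small cutters on top; sizes in mm: walls 100 (x) x 62 (y) x 38 high; both corners at its +x end cut at 45 degrees, 18.7 off each side. Below, an open skirt 22 deep that drops over a plateau like its own with 1.5 clearance each side. Point: centre of the walls, 19 above the foot; z out of its top. Starts face up on the rack, cut corners uphill
- tray_top (a point): centre of the top of the tray's raised plateau (86 x 51 mm, 20 high, corners cut at +x), 58 above the tray's foot. Four sprung steel balls stick out of the plateau's ends (two each, on x): the skirt of the layer above catches on them and stands up to 11 mm too high, until pushed over them with some 5 to 9 N. The top edge is broken 2 mm: a skirt up to 3 mm off finds its way
- tray_shoulder (a point): point on the tray: centre of the shoulder plane 38 mm above its foot, on which the foot of the cover rests when home; axes as the tray's
- cover_mid (a point): loose purple cover, about 140 g, face up and flat on the table: 100 (x) x 62 (y) x 32 mm high, plain top, the two corners at its +x end cut like the tray's, the same skirt below. Point: its centre, 16 above the foot; z up
- bed (a joint): how far the bed is pushed down on its damped spring, m: 0 up, 0.025 at the stop. Moves from about 3 N of load, then 0.7 N per mm, stack weight included; it rises again by itself. A black pointer on the bed runs between two white scale posts (68 mm tall, 71 mm from the station's middle on its +x side; nothing stands at its long sides): green marks from 0.011 to 0.020, red beyond
- station: fixed steel base of the press station, 150 x 100 x 12 mm, origin on the table under its middle. On it the bare aluminium bed: a level shoulder 100 x 62, 60 above the table unloaded, round a plateau like the tray's (86 x 51 x 20, four sprung balls). The bed's cut corners point to +x and it is centred in y, but clamped anywhere from -14 to +14 mm along x: this is not reported, look or feel for it
- rack: wooden sloping rack on the table: board 160 x 160 mm rising at 20 degrees along its x axis, with a ledge 10 above the board at its low (-x) end, towards the robot; origin on the table under the board's centre, whose surface is 55 above it
- square_tray_mid (a point): square-cornered grey tray, 92 x 62 x 24 mm, not part of the job (no cut corners, no skirt); point at its centre
- oil: upright clear oil bottle with red cap, 52 diameter x 130 mm tall; origin at underside centre
- caliper: digital caliper lying flat, 190 long (its x), about 14 mm high; origin under its middle
- driver: screwdriver with green handle lying on the table; origin near its middle, underside, shaft along x
- brush: small chip brush lying on the table; origin near its middle, shaft along x
- collet: bare steel collet standing on the table, 32 diameter x 34 mm tall; origin at underside centre
Mind the look-alikes: they are no part of the job. What is shaped like the station but blue is not meant.

How it is judged:
On the way, in this order (a step that is already met when the one before it is completed fails the run):
1. the tray is home on the bed and pressed until the pointer is in the green (horizontal distance between tray_mid and station below 0.018 m and y of tray_mid in the frame of station between -0.004 and 0.004 m and angle between the x axis of tray_mid and the x axis of station, either way round below 0.08 rad and value of joint bed between 0.011 and 0.02 m and ((z of tray_mid in the frame of station below 0.0695 m and value of joint bed below 0.0155 m) or z of tray_mid in the frame of station below 0.065 m)), for 0.15 s.
2. the cover is home on the tray, the tray on the bed, pressed until the pointer is in the green (all of step 1 and z of cover_mid in the frame of tray_shoulder between 0.014 and 0.018 m and horizontal distance between cover_mid and tray_shoulder below 0.004 m and angle between the x axis of cover_mid and the x axis of tray_shoulder, either way round below 0.08 rad), for 0.15 s.
At the end, for the whole second after the job is handed in: the tray is home on the bed (its point 72 to 81 mm above the table, within 4 mm of the station middle line, 0.08 rad) and the cover home on the tray (foot within 2 mm of the shoulder, 4 mm sideways, 0.08 rad), cut corners matched, the bed up again (less than 6 mm down), all at rest (horizontal distance between tray_mid and station below 0.018 m and y of tray_mid in the frame of station between -0.004 and 0.004 m and angle between the x axis of tray_mid and the x axis of station, either way round below 0.08 rad and z of tray_mid in the frame of station between 0.072 and 0.081 m and z of cover_mid in the frame of tray_shoulder between 0.014 and 0.018 m and horizontal distance between cover_mid and tray_shoulder below 0.004 m and angle between the x axis of cover_mid and the x axis of tray_shoulder, either way round below 0.08 rad and value of joint bed below 0.006 m and linear speed of each of tray, cover below 0.02 m/s); the robot touches nothing.
It fails at once if the bed is pressed into the red (beyond 0.022) (value of joint bed above 0.022 m).
It fails at once if a bystander (square grey tray, oil bottle, caliper, screwdriver, brush or collet) is moved by more than 25 mm (distance of any of square_tray_mid, oil, caliper, driver, brush, collet from where it was at the start of the episode above 0.025 m).
It also fails if it takes over 72 s, if anything falls off the work surface, if the arm or the gripper's body presses on something with over 40 N, if the wrist force passes 120 N, or if a joint passes its speed limit or range.

ROBOT

A 6-joint arm with a two-finger parallel gripper is mounted at the origin on the work surface. World frame = base frame: x ahead of the robot, y to its left, z up, the work surface at z = 0. Lengths are in m, angles in rad, forces in N, time in s.
With the tool pointing down it reaches from about 0.35 to 0.975 m from the base axis. Payload 17.4 kg.
Tool frame: the origin (TCP) lies between the finger pads; the fingertips stand 19 mm ahead of it and the grasp point (between the pads) is the TCP (tip_reach is the z of the fingertips in the tool frame, in m); z points along the fingers, y is the direction in which the jaws open and shut (so a half turn about z gives the same grasp; the last joint's range is limited). The gripper opens to 85 mm and grips with 20 to 120 N. Pads are 22 mm wide; open, the fingers measure 114 mm over their backs; the gripper's body (76 mm by 85 mm) begins 54 mm behind the grasp point. The pads swing forward as they close: fully open they stand 13 mm farther back than shut.
Start: joints at [1.312, 0.116, 1.442, -0, 1.584, -0.038], TCP at [0.148, 0.659, 0.25] pointing down, gripper open.
Joint ranges: [-2.83, 2.83], [-0.83, 2.19], [0.07, 2.5], [-1.14, 4.28], [0.01, 3], [-2.97, 2.97]. Speed limits (rad/s): [1.89, 1.89, 2.22, 3.14, 3.14, 3.14].

INTERFACE

Orientations are given as a unit quaternion [x, y, z, w].
In Python, from plant import move_pose, movel, move_j, command_gripper, sleep, ik, get_obs, snapshot, camera_model, Unreachable, sign_off, recognise, tip_reach gives the robot as it stands. Calls block until the motion is done:
- move_pose(position, orientation): joint-space move of the TCP to a pose.
- movel(position, rotation=None, vel=0.15, guard=None): straight line of the TCP; rotation=None keeps the orientation; vel is the mean speed in m/s. With guard (N) it stops when the force on the tool has changed by that much, and returns True; else False.
- move_j(angles): joint-space move.
- command_gripper(opening, effort=None): opening from 0.0 (shut) to 1.0 (fully open); effort is the grip in N (None keeps the last); returns when the fingers have stopped.
- sleep(seconds).
- ik(position, orientation): joint angles nearest the present ones, or None.
- get_obs(): the state.
- snapshot(name): name is "side" or "top" or "wrist"; returns the picture (480x640x3 uint8, blue, green, red); there is no depth.
- camera_model(name): a dict with "K" (3x3 intrinsics, pixels), "rvec" (rotation vector, rad) and "tvec" (3), from world to camera coordinates, as OpenCV has them. Camera axes: x right, y down, z forward; pixel columns grow to the right and rows downward; lengths in m; the calibration is good to about 2 mm. The wrist camera is an equidistant fisheye: a pixel r from the principal point sees the ray r / f radians off the axis. A picture is of the moment at which its call begins: read the wrist's pose just before it. camera_model takes no time and is no camera call; for the wrist camera it gives the pose at the moment of the call.
A pose or a line that the arm cannot do raises Unreachable and nothing moves.
- sign_off(): hands the job in, once; it reports no verdict.
Trained networks look in the newest picture that a camera, given by its name, has taken for a name from the list of things; names that differ only in an ending like _2 or _b are one class to them, and where a whole thing is asked for, a point or a joint stands for the part that bears it (a point fixed in the world has none). Each returns a list of dicts, best first, with "conf" (0 to 1); they miss things now and then, are a little off and sometimes report something else, mostly with a low value. They report only what shows in the picture. A call takes as long as a camera call. They do not tell look-alikes from the thing itself.
- recognise(thing, camera): "location" ([x, y, z] in m, in the coordinates of the camera as it stood for that picture, good to about 4 mm: the middle of the surface that is visible of it).
The state is a dict: "time_s": time; "qpos": joint angles; "joint_vel": joint speeds; "joint_torque": joint torques, N m; "position": TCP position; "tcp_rot": TCP orientation; "wrist_force": force on the tool from outside, world axes, zero at the start; "moment": the same for the moment, N m; "width": opening from 0.0 (shut) to 1.0 (fully open).
Only numpy, scipy, OpenCV 4.12 (cv2) and the standard library are available. Lean on these libraries where they do the work, as an engineer would, in place of code of your own. Each camera call takes 0.05 s, during which the arm holds its last target.

## Working session

There is one attempt and no reset: what is moved stays moved. The work goes in short steps, each a Python script; the robot and the scene stay as the last script left them, time stands still between calls to the robot, and variables do not carry over. Pictures are saved under pics/ and viewed, and the job is handed in when it is done.

```bash
ls; mkdir -p pics
python3 - <<'E'
from plant import *
import cv2
for n in ["side","top","wrist"]:
    cv2.imwrite(f"pics/a_{n}.png",snapshot(n))
    c=camera_model(n);print(n,c)
o=get_obs();print(o)
E
```

```text
pics
side {'K': array([[483.18731579,   0.        , 315.91641082],
       [  0.        , 483.18731579, 237.20467082],
       [  0.        ,   0.        ,   1.        ]]), 'rvec': array([ 2.14912824, -0.79966435,  0.37273445]), 'tvec': array([-0.39356805,  0.28932252,  1.016419  ])}
top {'K': array([[489.04079166,   0.        , 317.39902766],
       [  0.        , 489.04079166, 245.66876949],
       [  0.        ,   0.        ,   1.        ]]), 'rvec': array([ 2.1230991 , -2.12754716,  0.22894197]), 'tvec': array([-0.00372126,  0.50557152,  1.30337332])}
wrist {'K': array([[371.64829954,   0.        , 314.90502796],
       [  0.        , 371.64829954, 242.40917789],
       [  0.        ,   0.        ,   1.        ]]), 'rvec': array([-2.25139113, -1.80140762, -0.28247918]), 'tvec': array([-0.67565942, -0.03928001,  0.38055299])}
{'time_s': 0.15, 'qpos': array([ 1.31218732e+00,  1.16374754e-01,  1.44207852e+00,  8.55899964e-06,
        1.58401621e+00, -3.77981305e-02]), 'joint_vel': array([ 1.28139660e-03, -3.18118763e-03,  3.62313572e-04, -3.77341120e-05,
        1.48156787e-03, -2.88917227e-04]), 'joint_torque': array([ 1.99223609e-04, -7.32510924e+01, -6.32838249e+01,  1.03239904e-05,
        5.03188785e-03, -4.28385579e-05]), 'position': array([0.14781333, 0.65849279, 0.24975314]), 'tcp_rot': array([ 1.10181215e-01,  9.93911418e-01, -4.32976354e-04, -6.89691905e-05]), 'wrist_force': array([0.24801799, 0.18261529, 0.08180274]), 'moment': array([ 0.01160107, -0.03032782,  0.03896814]), 'width': 1.0012702242272988}
```

View pics/a_top.png

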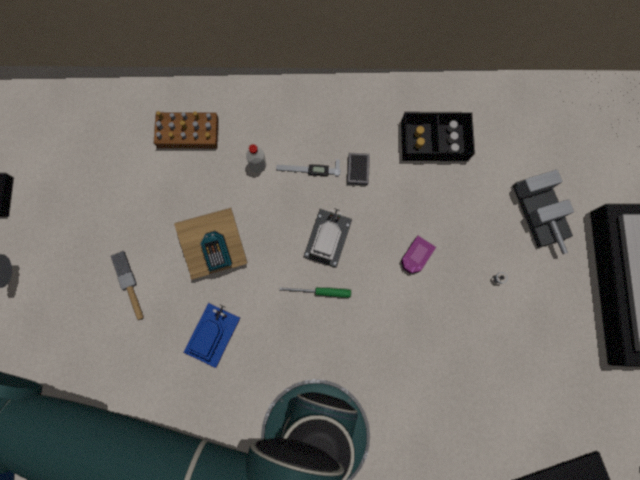

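View pics/a_side.png

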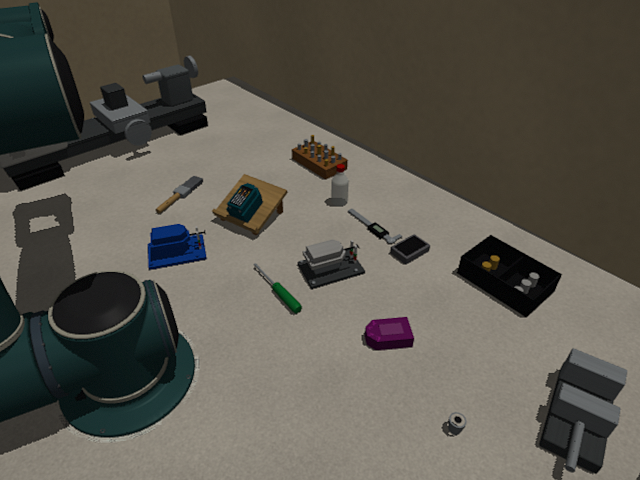

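View pics/a_wrist.png

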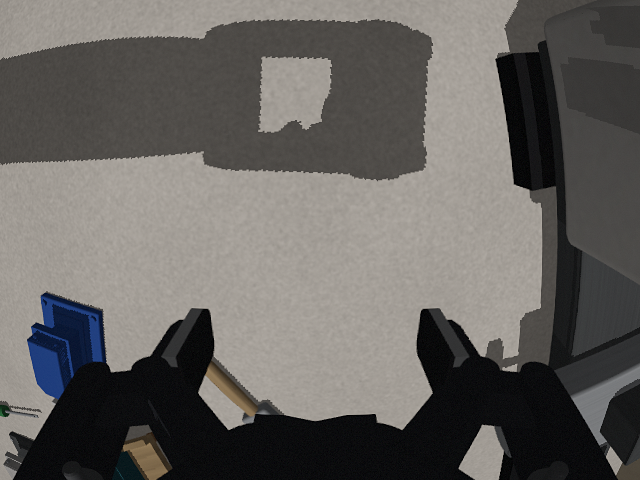

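```bash
cat > h.py <<'E'
from plant import *
import numpy as np, cv2
from scipy.spatial.transform import Rotation as R
from scipy.optimize import least_squares
def cam(n):
    c=camera_model(n); return c['K'],R.from_rotvec(np.ravel(c['rvec'])).as_matrix(),np.ravel(c['tvec'])
def proj(n,P,c=None):
    K,Rm,t=c or cam(n); P=np.atleast_2d(P)@Rm.T+t
    if n=='wrist':
        r=np.hypot(P[:,0],P[:,1]); th=np.arctan2(r,P[:,2]); s=th/np.maximum(r,1e-9)
        x=P[:,:2]*s[:,None]
    else: x=P[:,:2]/P[:,2:]
    return x*K[0,0]+K[:2,2]
def unproj(n,uv,z,c=None):
    K,Rm,t=c or cam(n); uv=np.atleast_2d(uv).astype(float); x=(uv-K[:2,2])/K[0,0]
    if n=='wrist':
        th=np.hypot(x[:,0],x[:,1]); d=np.c_[x*(np.sin(th)/np.maximum(th,1e-9))[:,None],np.cos(th)]
    else: d=np.c_[x,np.ones(len(x))]
    C=-Rm.T@t; D=d@Rm
    z=np.broadcast_to(z,(len(D),)); s=(z-C[2])/D[:,2]
    return C+D*s[:,None]
def down(yaw):
    # tool y axis at angle yaw+90 in world, x = yaw dir ; z down
    x=np.array([np.cos(yaw),np.sin(yaw),0]);z=np.array([0,0,-1.]);y=np.cross(z,x)
    return R.from_matrix(np.c_[x,y,z]).as_quat()
E
python3 - <<'E'
from h import *
K,Rm,t=cam('wrist');o=get_obs();Rt=R.from_quat(o['tcp_rot']).as_matrix()
C=-Rm.T@t;print('cam in tool',Rt.T@(C-o['position']),'\n',Rt.T@Rm.T)
for nm,uv,z in [('rack',(211,244),.05),('traytop',(216,250),.1),('stat base c',(328,237),.012),('bed pl',(327,241),.08),('cover',(418,254),.032),('blue',(211,335),.01),('oil',(256,160),.05),('cal',(308,170),.01),('sq',(358,169),.02),('driver',(316,292),.01),('brush',(128,285),.01),('collet',(498,279),.03)]:
    print(nm,unproj('top',uv,z)[0].round(3))
for th in ['tray_mid','tray_top','cover_mid','station','rack','bed']:
    Kc,Rc,tc=cam('top')
    for r in recognise(th,'top')[:2]: print(th,r['conf'],((np.array(r['location'])-tc)@Rc).round(3))
E
```

```text
cam in tool [ 0.07929018  0.00115559 -0.12363996] 
 [[-5.30081166e-04 -9.51535871e-01 -3.07537324e-01]
 [ 9.99999813e-01 -4.10721542e-04 -4.52838651e-04]
 [ 3.04580016e-04 -3.07537507e-01  9.51535911e-01]]
rack [0.51  0.289 0.05 ]
traytop [0.484 0.265 0.1  ]
stat base c [ 0.538 -0.036  0.012]
bed pl [ 0.512 -0.03   0.08 ]
cover [ 0.485 -0.287  0.032]
blue [0.264 0.287 0.01 ]
oil [0.756 0.17  0.05 ]
cal [0.741 0.021 0.01 ]
sq [ 0.74  -0.125  0.02 ]
driver [ 0.381 -0.001  0.01 ]
brush [0.402 0.523 0.01 ]
collet [ 0.415 -0.509  0.03 ]
tray_mid 0.81 [0.483 0.27  0.099]
tray_top 0.61 [0.482 0.268 0.101]
tray_top 0.57 [ 0.383 -0.038  0.021]
cover_mid 0.58 [ 0.48  -0.283  0.032]
station 0.62 [0.267 0.281 0.015]
station 0.57 [ 0.528 -0.034  0.01 ]
rack 0.56 [0.527 0.303 0.063]
bed 0.89 [0.26  0.283 0.078]
bed 0.77 [ 0.513 -0.032  0.08 ]
```

Run:
```python
from h import *
import pickle
D={}
for nm,p in [('tray',(.47,.265)),('stat',(.51,-.032)),('cover',(.475,-.285))]:
    move_pose([p[0]+.0,p[1],.27],down(np.pi))
    sleep(.2)
    D[nm]=cam('wrist'); im=snapshot('wrist'); cv2.imwrite(f'pics/b_{nm}.png',im)
    print(nm,get_obs()['time_s'],get_obs()['position'],get_obs()['qpos'].round(2))
pickle.dump(D,open('b.pkl','wb'))
```

```text
tray 2.55 [0.46986004 0.26541691 0.2699061 ] [ 0.47 -0.19  1.7   0.    1.62 -1.1 ]
stat 3.95 [ 0.51009153 -0.03118905  0.26996793] [-0.11 -0.25  1.76  0.    1.63 -1.68]
cover 5.2 [ 0.47541019 -0.28407888  0.27012965] [-0.58 -0.15  1.68  0.    1.62 -2.16]
```

View pics/b_tray.png

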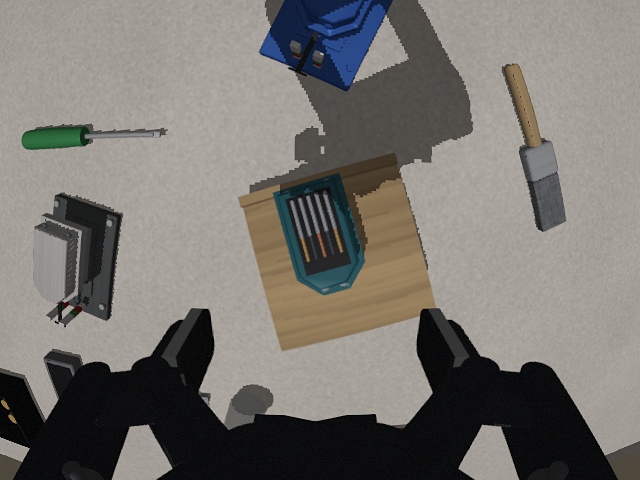

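View pics/b_stat.png

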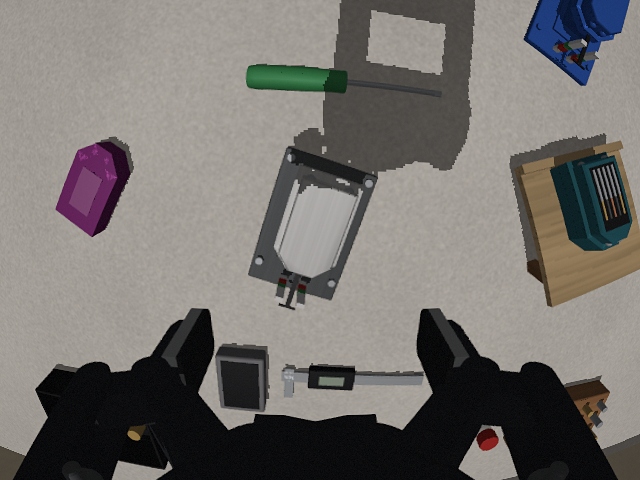

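View pics/b_cover.png

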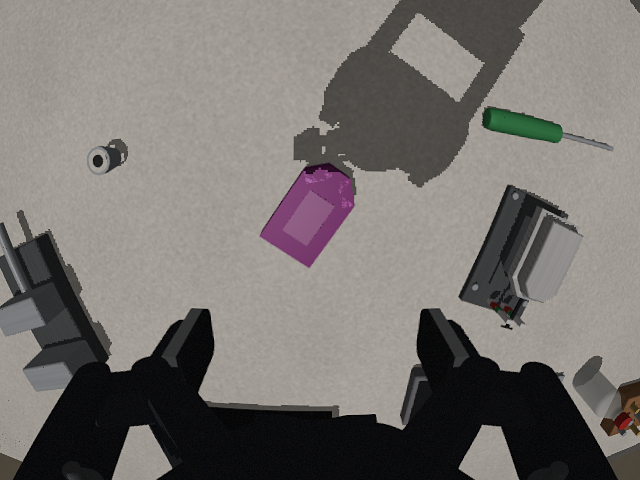

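Run:
```python
import cv2
for n,(x,y,w,h),s in [('tray',(230,145,220,210),3.5),('stat',(240,135,145,180),3.3),('cover',(250,150,120,125),4.5)]:
    im=cv2.imread(f'pics/b_{n}.png')[y:y+h,x:x+w]
    im=cv2.convertScaleAbs(im,alpha=1.6 if n!='stat' else 1.2,beta=20)
    cv2.imwrite(f'pics/c_{n}.png',cv2.resize(im,None,fx=s if s*w<800 and s*h<600 else 2.8,fy=s if s*w<800 and s*h<600 else 2.8,interpolation=cv2.INTER_CUBIC))
    print(n,cv2.imread(f'pics/c_{n}.png').shape)
```

```text
tray (588, 616, 3)
stat (594, 478, 3)
cover (562, 540, 3)
```

View pics/c_tray.png

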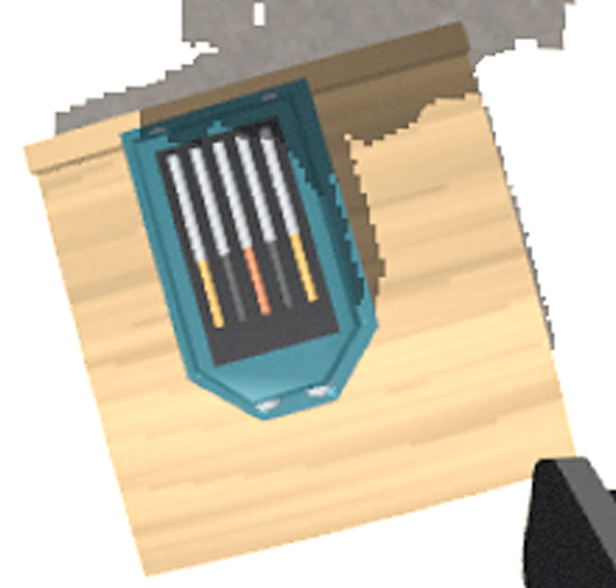

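View pics/c_stat.png

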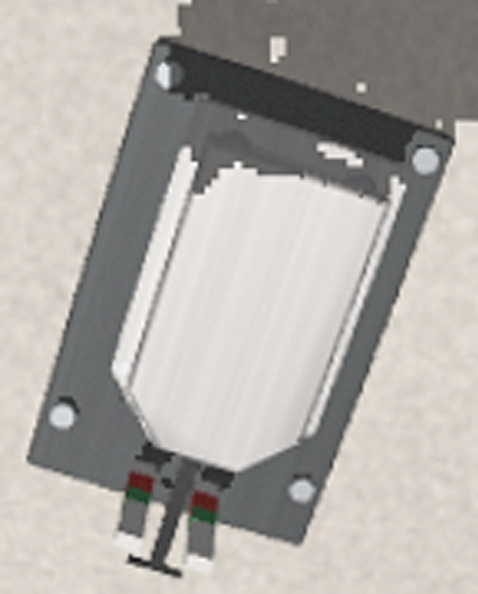

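View pics/c_cover.png

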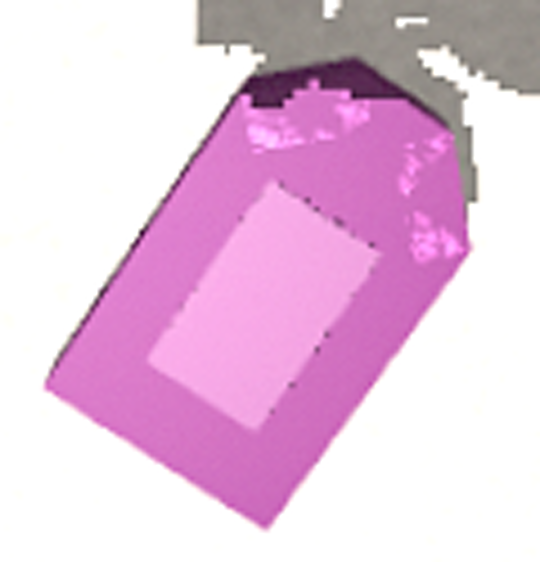

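```bash
cat > fit.py <<'E'
from h import *
import pickle
D=pickle.load(open('b.pkl','rb'))
def T(x,y,yaw): return R.from_euler('z',yaw).as_matrix(),np.array([x,y,0])
def ap(p,P): Rm,t=T(*p); return np.asarray(P,float)@Rm.T+t
def px(c,s,o): return np.asarray(c,float)/s+np.array(o)
def fit(P,uv,c,p0):
    f=lambda p:(proj('wrist',ap(p,P),c)-uv).ravel()
    r=least_squares(f,p0,loss='soft_l1',x_scale=[.01,.01,.1]); return r.x,r.fun.reshape(-1,2)
mm=1e-3
def hexa(L,W,c,z,x0=0): 
    return np.array([(-L/2+x0,-W/2,z),(-L/2+x0,W/2,z),(L/2-c+x0,W/2,z),(L/2+x0,W/2-c,z),(L/2+x0,-W/2+c,z),(L/2-c+x0,-W/2,z)])*mm
def draw(nm,polys,out,box,s):
    x,y,w,h=box; im=cv2.imread(f'pics/b_{nm}.png')[y:y+h,x:x+w]
    im=cv2.resize(cv2.convertScaleAbs(im,alpha=1.3,beta=10),None,fx=s,fy=s,interpolation=cv2.INTER_CUBIC)
    for P,col in polys:
        q=((proj('wrist',P,D[nm])-[x,y])*s).round().astype(int)
        cv2.polylines(im,[q],True,col,1)
    cv2.imwrite(out,im)
E
cat > f1.py <<'E'
from fit import *
# cover
P=hexa(100,62,18.7,32)[[1,0,5,2]]
uv=px([(47,387),(267,527),(470,247),(243,98)],4.5,(250,150))
pc,r=fit(P,uv,D['cover'],[.485,-.287,np.pi-.6]);print('cover',pc,r.round(1).tolist())
draw('cover',[(ap(pc,hexa(100,62,18.7,32)),(0,255,0)),(ap(pc,hexa(100,62,18.7,0)),(255,255,0))],'pics/d_cover.png',(250,150,120,125),4.5)
# station
P=np.array([(-75,-50,12),(-75,50,12),(75,50,12),(75,-50,12)])*mm
uv=px([(158,38),(453,143),(300,544),(30,462)],3.3,(240,135))
ps,r=fit(P,uv,D['stat'],[.538,-.036,-.2]);print('stat',ps,r.round(1).tolist())
# bed offset from plateau/shoulder corners
Pb=[(31.3,-31,60),(50,-12.3,60)];ub=[(113,370),(150,440)]
for off in [-14,-7,0,7,14]:
    print(off,((proj('wrist',ap(ps,(np.array(Pb)+[off,0,0])*mm),D['stat'])-[240,135])*3.3).round().tolist(), ((proj('wrist',ap(ps,hexa(86,51,16,80,off)),D['stat'])-[240,135])*3.3).round().tolist())
# rack & tray
uvr=px([(147,576),(38,172),(470,47),(552,350)],2.8,(230,145))
th=np.radians(20)
def board(P): # board frame mm -> rack frame m
    P=np.asarray(P,float)*mm; 
    return P@R.from_euler('y',-20,degrees=True).as_matrix().T+[0,0,.055]
f=lambda p:np.r_[ (proj('wrist',ap(p[:3],board([(80,-80,0),(p[3],-80,10),(p[3],80,10),(p[4],80,0)])),D['tray'])-uvr).ravel()]
rr=least_squares(f,[.51,.29,-.2,-75,40]);pr=rr.x;print('rack',pr,rr.fun.round(1))
uvt=px([(122,133),(307,80),(376,322),(338,400),(265,418),(190,378)],2.8,(230,145))
def tray(p,P): # x,y mm,yaw in board
    return board(np.asarray(P)/mm@R.from_euler('z',p[2]).as_matrix().T+[p[0],p[1],0])
H=hexa(100,62,18.7,38)
f=lambda p:(proj('wrist',ap(pr[:3],tray(p,H)),D['tray'])-uvt).ravel()
rt=least_squares(f,[-20,0,0],x_scale=[1,1,.05]);print('tray in board',rt.x,rt.fun.round(1))
# free 4-dof check
def free(p,P): return np.asarray(P)@(R.from_euler('z',p[3])*R.from_euler('y',-p[4])).as_matrix().T+p[:3]
f=lambda p:np.r_[(proj('wrist',free(p,H),D['tray'])-uvt).ravel(),(p[4]-th)*200]
r4=least_squares(f,[.48,.27,.06,-.2,th],x_scale=[.01,.01,.01,.1,.1]);print('tray free',r4.x,r4.fun.round(1))
print('foot centre rack-fit',ap(pr[:3],tray(rt.x,[[0,0,0]])),pr[2]+rt.x[2])
draw('tray',[(ap(pr[:3],board([(80,-80,0),(80,80,0),(-80,80,0),(-80,-80,0)])),(0,0,255)),(ap(pr[:3],tray(rt.x,H)),(0,255,0)),(ap(pr[:3],tray(rt.x,hexa(86,51,16,58))),(0,255,255)),(ap(pr[:3],tray(rt.x,hexa(100,62,18.7,0))),(255,0,255))],'pics/d_tray.png',(230,145,220,210),2.8)
pickle.dump(dict(pc=pc,ps=ps,pr=pr,pt=rt.x,r4=r4.x),open('fit.pkl','wb'))
E
python3 f1.py; python3 -c "from plant import tip_reach as t;print(t)"
```

```text
cover [ 0.48278099 -0.28579305  2.54475265] [[-0.9, 0.1], [0.3, 0.8], [0.8, 0.3], [-0.3, -1.6]]
stat [ 0.53846451 -0.03450562 -0.32567492] [[-0.3, -0.3], [1.8, -0.7], [0.3, 1.5], [-1.6, 0.4]]
-14 [[110.0, 374.0], [153.0, 450.0]] [[207.0, 147.0], [392.0, 210.0], [303.0, 446.0], [230.0, 479.0], [165.0, 459.0], [126.0, 390.0]]
-7 [[103.0, 396.0], [146.0, 471.0]] [[198.0, 172.0], [383.0, 234.0], [294.0, 468.0], [222.0, 501.0], [157.0, 481.0], [119.0, 413.0]]
0 [[97.0, 417.0], [139.0, 491.0]] [[190.0, 197.0], [374.0, 259.0], [286.0, 490.0], [214.0, 522.0], [150.0, 502.0], [112.0, 435.0]]
7 [[90.0, 438.0], [132.0, 511.0]] [[181.0, 222.0], [365.0, 283.0], [278.0, 511.0], [206.0, 543.0], [143.0, 523.0], [105.0, 457.0]]
14 [[84.0, 459.0], [126.0, 531.0]] [[173.0, 247.0], [356.0, 307.0], [270.0, 532.0], [199.0, 563.0], [136.0, 544.0], [98.0, 479.0]]
rack [  0.51197621   0.29014256   0.28016343 -69.95910587  37.86070763] [ 0.   0.4 -2.3 -0.1  1.5  0.1  0.7 -0.2]
tray in board [-1.89576224e+01 -9.56567818e+00  1.50002045e-02] [-0.7 -0.3 -0.  -1.6  1.6  0.9  0.3 -0.3 -0.8  0.9 -0.4  0.3]
tray free [0.499128   0.27636959 0.04361768 0.29584958 0.3490173 ] [ 0.2  0.5 -0.2 -0.4  0.9  0.8 -0.1 -0.9 -0.8  0.1  0.1 -0.2 -0. ]
foot centre rack-fit [[0.49750148 0.27602396 0.04851611]] 0.2951636371689409
0.019
```

Run:
```python
from fit import *
F=pickle.load(open('fit.pkl','rb'));ps=F['ps']
draw('stat',[(ap(ps,np.array([(-75,-50,12),(-75,50,12),(75,50,12),(75,-50,12)])*mm),(0,0,255)),(ap(ps,hexa(100,62,18.7,60,-14)),(0,200,0)),(ap(ps,hexa(86,51,16,80,-14)),(255,0,255))],'pics/d_stat.png',(240,135,145,180),3.3)
a=cv2.imread('pics/d_stat.png');b=cv2.imread('pics/d_cover.png');b=cv2.resize(b,(300,312))
m=np.zeros((594,780,3),np.uint8);m[:,:478]=a;m[:312,480:]=b;t=cv2.imread('pics/d_tray.png');t=cv2.resize(t,(290,277));m[314:591,480:770]=t;cv2.imwrite('pics/d_all.png',m)
```

```text
(no output)
```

View pics/d_all.png

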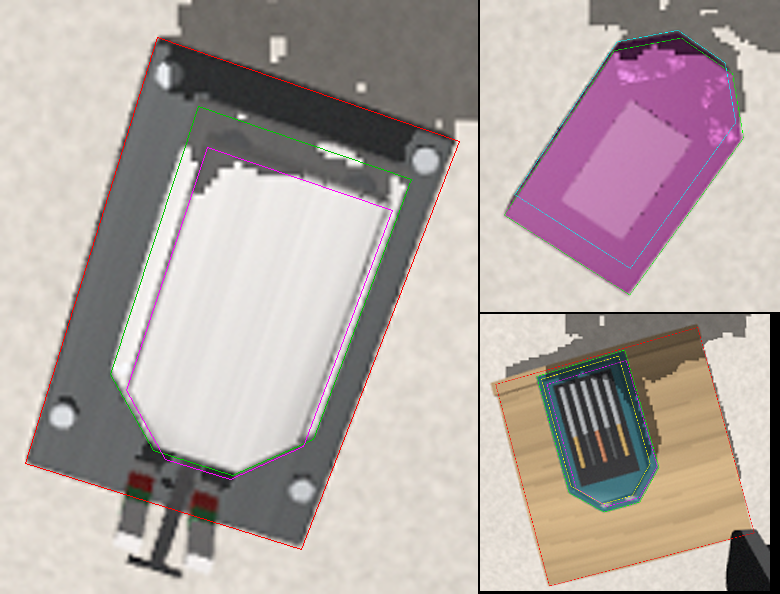

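Run:
```python
from fit import *
move_pose([.50,-.025,.25],down(-.326)); sleep(.2)
D['stat2']=cam('wrist'); im=snapshot('wrist'); cv2.imwrite('pics/b_stat2.png',im)
o=get_obs();print(o['time_s'],o['position'],o['wrist_force'])
pickle.dump(D,open('b.pkl','wb'))
ps=pickle.load(open('fit.pkl','rb'))['ps']
draw('stat2',[(ap(ps,np.array([(-75,-50,12),(-75,50,12),(75,50,12),(75,-50,12)])*mm),(0,0,255)),(ap(ps,hexa(100,62,18.7,60,-14.5)),(0,200,0)),(ap(ps,hexa(86,51,16,80,-14.5)),(255,0,255))],'pics/d_stat2.png',(210,100,220,300),2)
cv2.imwrite('pics/c_stat2.png',cv2.resize(im[100:300,210:430],None,fx=2.8,fy=2.8,interpolation=cv2.INTER_CUBIC))
```

```text
8.7417 [ 0.49999409 -0.0250592   0.2500051 ] [-0.14287157 -0.07850837 -0.47344548]
```

View pics/d_stat2.png

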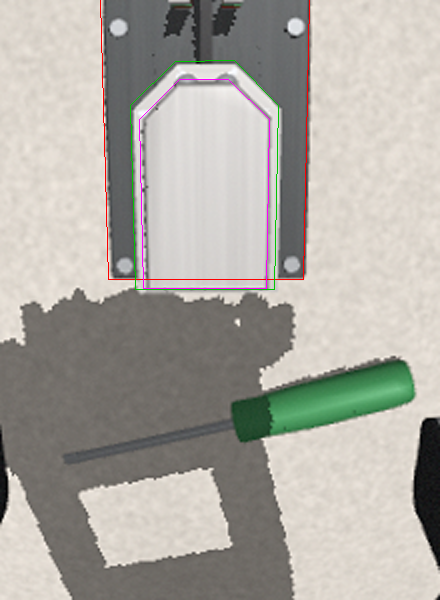

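View pics/c_stat2.png

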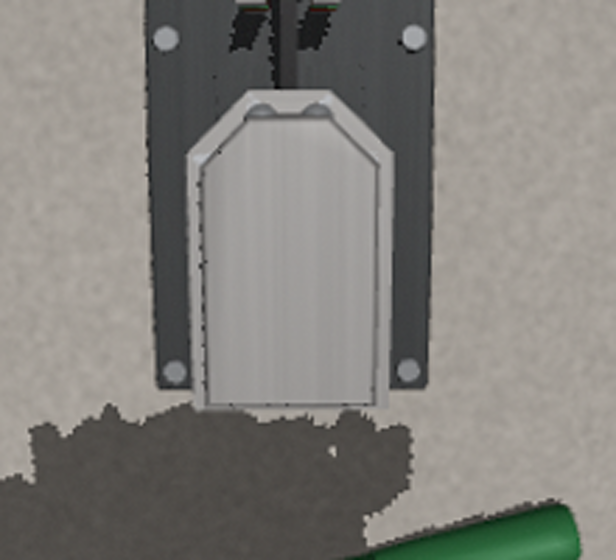

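```bash
cat > f2.py <<'E'
from fit import *
F=pickle.load(open('fit.pkl','rb'));ps=F['ps']
P=np.array([(50,12.3,60),(50,-12.3,60),(31.3,31,60),(31.3,-31,60),(-43,25.5,80),(-43,-25.5,80)])*mm
uv=px([(247,90),(331,90),(189,155),(393,153),(207,404),(376,404)],2.8,(210,100))
pb2,r=fit(P,uv,D['stat2'],[.52,-.03,-.32]);print('bed view2',pb2,r.round(1).tolist())
P1=np.array([(31.3,-31,60),(31.3,31,60),(24.6+2.7,25.5,80),(27.3,-25.5,80),(43,9.5,80)])*mm
# view1: shoulder left cut corner, right, plateau cut corners
uv1=px([(113,370),(308,436),(303,437),(128,388),(235,470)],3.3,(240,135))
pb1,r=fit(P1[[0,2,3,4]],uv1[[0,2,3,4]],D['stat'],[.52,-.03,-.32]);print('bed view1',pb1,r.round(1).tolist())
print('base-based',ap(ps,[[-.0145,0,0]]),ps[2])
# base from view 2
Pb=np.array([(-75,50,12),(-75,-50,12),(-70,50,12)])*mm
uvb=px([(158,388),(428,388),(150,0)],2.8,(210,100))
b2,r=fit(Pb[:2],uvb[:2],D['stat2'],ps);print('base view2',b2,r.round(1).tolist())
E
python3 f2.py
```

```text
bed view2 [ 0.52288537 -0.03074042 -0.32004238] [[0.4, -0.1], [-0.0, -0.3], [-0.8, -0.8], [0.1, -0.6], [-0.3, 1.6], [0.4, 1.2]]
bed view1 [ 0.52272557 -0.03024113 -0.29062257] [[-0.3, 0.2], [1.0, -0.1], [-0.2, -0.5], [-0.2, 0.5]]
base-based [[ 0.5247267  -0.02986637  0.        ]] -0.3256749154846361
base view2 [ 0.53879301 -0.03682021 -0.32661563] [[-0.6, 0.0], [0.6, 0.0]]
```

Run:
```python
from h import *
f=np.array([.498,.2762,.0475]); Rt=(R.from_euler('z',.295)*R.from_euler('y',-20,degrees=True)).as_matrix()
n=Rt[:,2]; q=R.from_matrix(np.c_[-Rt[:,0],Rt[:,1],-n]).as_quat()
g=f+.025*n
move_pose([.40,.13,.25],down(np.pi))
move_pose(g+.1*n,q)
print(movel(g+.03*n,vel=.2), movel(g,vel=.06,guard=6))
o=get_obs();print(o['position']-g,o['wrist_force'],o['time_s'])
command_gripper(0.0,60)
sleep(.2);o=get_obs();print(o['width']*85,o['position']-g,o['wrist_force'],o['moment'],o['time_s'])
for c in ['side']: cv2.imwrite(f'pics/e_{c}.png',snapshot(c))
```

```text
False False
[-1.25896378e-05  1.17313030e-06 -1.21305974e-04] [ 1.01583139 -0.01809935  0.92312488] 13.225
60.855281604808035 [1.06856401e-04 7.52503889e-05 7.49431759e-04] [-4.5037005  -2.32637479  6.16157324] [-0.3472207   0.50078661 -0.05829992] 13.7917
```

```bash
python3 -c "
import cv2
i=cv2.imread('pics/e_side.png')[100:300,130:400];cv2.imwrite('pics/e_c.png',cv2.resize(i,None,fx=2.5,fy=2.5))"
```

```text
(no output)
```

View pics/e_c.png

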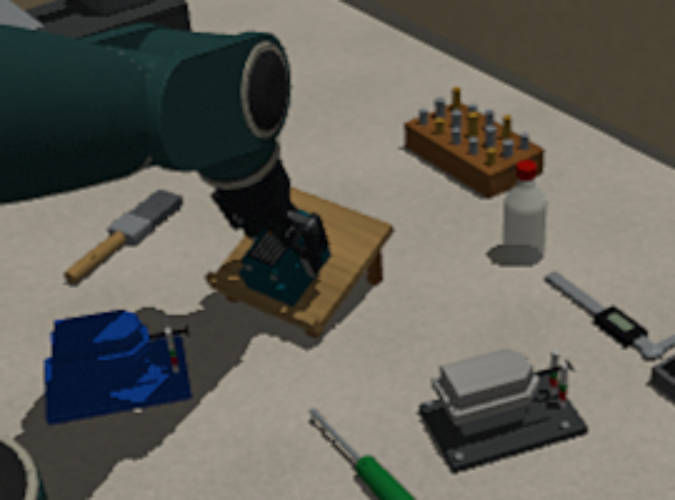

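Run:
```python
from h import *
import pickle
o=get_obs();n=-R.from_quat(o['tcp_rot']).as_matrix()[:,2];p=o['position']
movel(p+.06*n,vel=.1)
o=get_obs();print(o['wrist_force'],o['width']*85)
move_pose([.45,.18,.25],down(np.pi-.1))
move_pose([.5243,-.0308,.20],down(np.pi-.322));sleep(.3)
o=get_obs();print(o['position'],o['wrist_force'],o['moment'],o['width']*85,o['time_s'])
pickle.dump((cam('wrist'),o['position'],o['tcp_rot']),open('hold.pkl','wb'))
im=snapshot('wrist');cv2.imwrite('pics/g_w.png',im);cv2.imwrite('pics/g_s.png',snapshot('side'))
```

```text
[ 0.63211873 -0.10131721 -2.59983134] 60.86964029471732
[ 0.52431515 -0.02996684  0.20025741] [-0.67592612  0.24793084 -2.81821652] [-0.01172699 -0.03269106  0.00704015] 60.77958875760814 16.475
```

View pics/g_w.png

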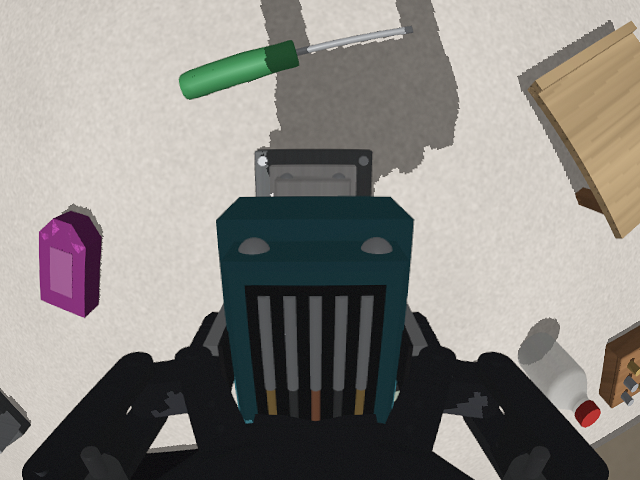

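View pics/g_s.png

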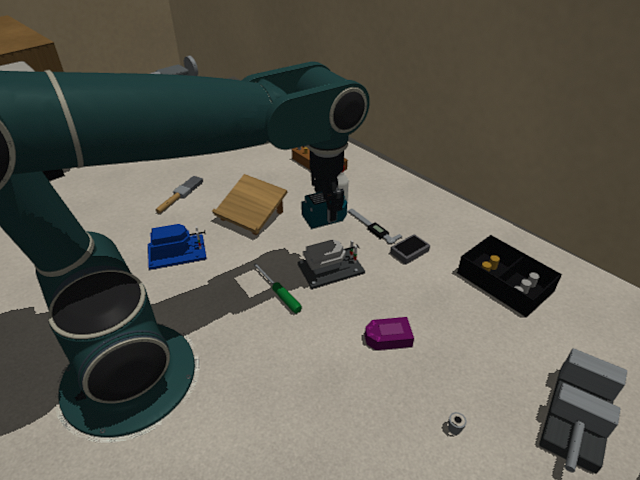

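```bash
python3 -c "
import cv2
i=cv2.imread('pics/g_w.png')[180:310,200:430];cv2.imwrite('pics/g_c.png',cv2.resize(cv2.convertScaleAbs(i,alpha=2.5,beta=10),None,fx=3.4,fy=3.4,interpolation=cv2.INTER_CUBIC))"
```

```text
(no output)
```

View pics/g_c.png

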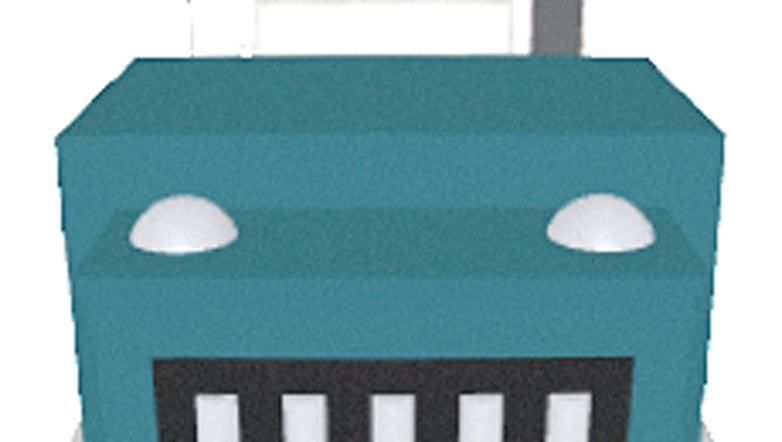

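Run:
```python
from h import *
import pickle
c,p,q=pickle.load(open('hold.pkl','rb'));Rt=R.from_quat(q).as_matrix();mm=1e-3
uv=np.array([(137,58),(648,58),(57,135),(724,135),(118,208),(662,208),(80,277),(708,277)])/3.4+[200,180]
P=np.array([(-50,-31,0),(-50,31,0),(-50,-31,38),(-50,31,38),(-43,-25.5,38),(-43,25.5,38),(-43,-25.5,56.5),(-43,25.5,56.5)])*mm
def w(v,P):
    # tray in nominal frame: x=-toolx,y=tooly,z=-toolz
    X=P@(R.from_euler('zyx',[v[3],v[4],v[5]])).as_matrix().T+v[:3]
    return np.c_[-X[:,0],X[:,1],-X[:,2]]@Rt.T+p
def f(v,n=8): return (proj('wrist',w(v,P[:n]),c)-uv[:n]).ravel()
for n in (6,8):
    r=least_squares(f,[0,0,-.025,0,0,0],args=(n,),x_scale=[.01]*3+[.1]*3);print(n,r.x.round(4),r.fun.reshape(-1,2).round(1).tolist())
```

```text
6 [-0.0009  0.0013 -0.0253  0.0014 -0.0021  0.0071] [[0.1, 0.0], [-0.1, -0.0], [-0.1, 0.2], [0.0, 0.2], [0.0, -0.2], [0.1, -0.1]]
8 [-0.0008  0.0011 -0.0259 -0.0008  0.0002 -0.0014] [[-0.0, -0.1], [-0.7, -0.1], [0.7, 0.2], [0.0, 0.2], [0.9, -0.2], [0.2, -0.2], [-1.3, 0.1], [0.2, 0.0]]
```

Run:
```python
from h import *
x,y=.525,-.0310
movel([x,y,.125],vel=.12); movel([x,y,.108],vel=.06); sleep(.1)
o=get_obs();b=o['wrist_force'];print(o['position'],b,o['time_s'])
for z in np.arange(.104,.0839,-.002):
    h=movel([x,y,z],vel=.03,guard=14); o=get_obs()
    print(h,z.round(4),o['position'].round(4),(o['wrist_force']-b).round(1),o['moment'].round(2),round(o['time_s'],2))
    if h or np.hypot(*(o['wrist_force']-b)[:2])>8: break
```

```text
[ 0.52510043 -0.03099722  0.1081948 ] [-0.44168606 -0.45872684 -2.34525159] 17.8833
False 0.104 [ 0.5249 -0.031   0.1038] [0.5 0.2 0.2] [ 0.01  0.04 -0.01] 18.17
False 0.102 [ 0.5249 -0.031   0.1019] [ 0.7  1.1 -0.2] [ 0.01 -0.04  0.  ] 18.42
False 0.1 [ 0.5249 -0.031   0.0999] [ 0.2  0.2 -0. ] [-0.03 -0.01 -0.05] 18.67
False 0.098 [ 0.5249 -0.031   0.0979] [0.1 0.6 0.8] [-0.01 -0.07  0.01] 18.92
False 0.096 [ 0.5249 -0.031   0.0959] [ 0.7  0.9 -0.2] [-0.02 -0.01 -0.01] 19.17
False 0.094 [ 0.525  -0.031   0.0941] [-1.8  1.7  2.7] [ 0.13  0.39 -0.03] 19.42
False 0.092 [ 0.5251 -0.031   0.092 ] [-0.2  0.7  3.7] [ 0.16  0.32 -0.  ] 19.67
False 0.09 [ 0.5251 -0.031   0.09  ] [-0.5  1.   5.7] [0.2  0.24 0.  ] 19.92
False 0.088 [ 0.5248 -0.031   0.0876] [-2.   0.1  1.2] [0.05 0.24 0.04] 20.17
False 0.086 [ 0.5246 -0.031   0.0853] [-0.6 -0.7 -2.2] [-0.09  0.13 -0.03] 20.42
False 0.084 [ 0.5249 -0.031   0.0841] [-4.1  0.3  2.6] [0.01 0.59 0.02] 20.67
```

Run:
```python
from h import *
x,y=.525,-.0310
b=-2.35
for z in [.081,.078,.076,.074,.072,.0705]:
    movel([x,y,z],vel=.03); o=get_obs(); fz=o['wrist_force'][2]-b
    print(z,o['position'].round(4),(o['wrist_force']).round(1),round(fz,1),round((fz-3)/.7,1),o['moment'].round(2),round(o['time_s'],2))
    if fz>15: break
sleep(.1);o=get_obs();print(o['wrist_force'],o['width']*85)
cv2.imwrite('pics/h_s.png',cv2.resize(snapshot('side')[190:310,270:400],None,fx=5,fy=5,interpolation=cv2.INTER_CUBIC))
```

```text
0.081 [ 0.5251 -0.031   0.0812] [-4.3 -0.5  2.9] 5.2 3.2 [0.05 0.52 0.11] 20.92
0.078 [ 0.5252 -0.031   0.0783] [-2.3 -0.8  4.4] 6.8 5.4 [0.13 0.45 0.07] 21.17
0.076 [ 0.5252 -0.031   0.0764] [-4.4 -0.3  5. ] 7.3 6.2 [0.12 0.52 0.07] 21.42
0.074 [ 0.5252 -0.031   0.0745] [-3.4  1.2  7.2] 9.5 9.3 [0.18 0.64 0.06] 21.67
0.072 [ 0.5252 -0.031   0.0726] [-4.9 -0.7  8.5] 10.9 11.3 [0.22 0.79 0.11] 21.92
0.0705 [ 0.5252 -0.031   0.0712] [-5.4 -0.9  8.7] 11.1 11.6 [0.29 0.86 0.08] 22.17
[-6.12746006  0.27510239  9.53219486] 60.704494556763656
```

View pics/h_s.png

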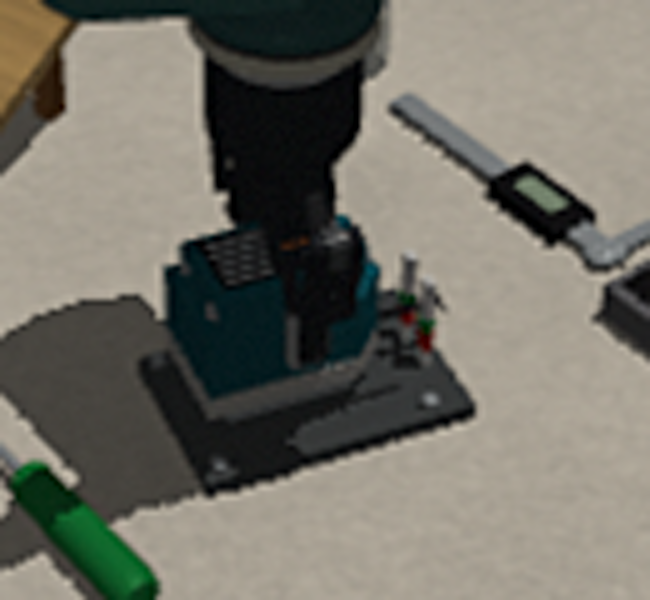

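Run:
```python
from h import *
b=-2.35
for z in [.0692,.0685]:
    movel([.5243,-.0308,z],vel=.02); sleep(.25); o=get_obs(); fz=o['wrist_force'][2]-b
    print(z,o['position'].round(4),(o['wrist_force']).round(1),round(fz,1),round((fz-3)/.7,1),o['moment'].round(2),round(o['time_s'],2))
cv2.imwrite('pics/i_s.png',cv2.resize(snapshot('side')[225:285,310:380],None,fx=9,fy=9,interpolation=cv2.INTER_CUBIC))
cv2.imwrite('pics/i_w.png',snapshot('wrist'))
```

```text
0.0692 [ 0.5251 -0.031   0.0704] [-2.3 -1.3 10.3] 12.6 13.8 [0.05 0.25 0.04] 22.82
0.0685 [ 0.5251 -0.031   0.0697] [-3.3 -1.7 10.1] 12.4 13.5 [ 0.13  0.32 -0.  ] 23.32
```

View pics/i_s.png

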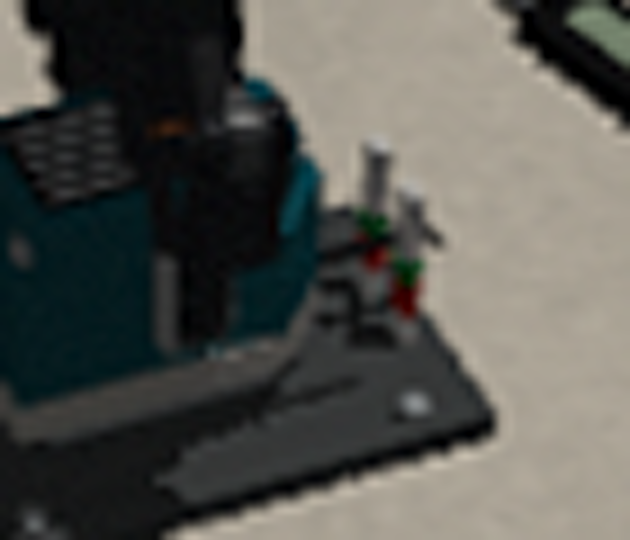

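View pics/i_w.png

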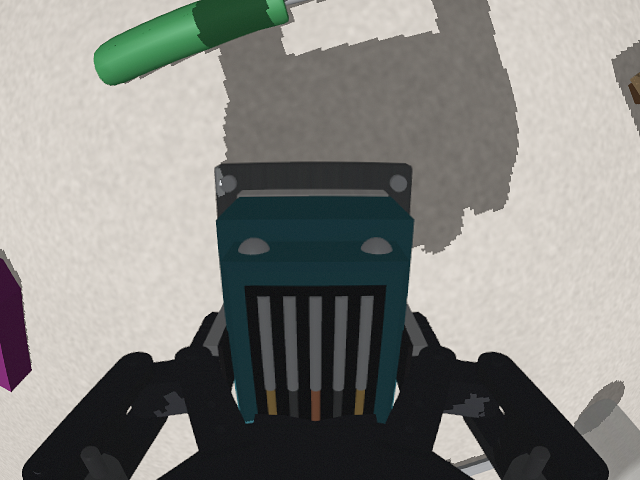

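Run:
```python
from h import *
movel([.5248,-.0309,.076],vel=.03); movel([.5248,-.0309,.0835],vel=.03); sleep(.15)
o=get_obs();print(o['position'],o['wrist_force'].round(1),R.from_quat(o['tcp_rot']).as_matrix()[:,0])
command_gripper(1.0); sleep(.3)
o=get_obs();print(o['wrist_force'].round(1),o['width'],o['time_s'])
movel([.5248,-.0309,.15],vel=.1)
cv2.imwrite('pics/j_s.png',cv2.resize(snapshot('side')[190:310,270:400],None,fx=5,fy=5,interpolation=cv2.INTER_CUBIC))
cv2.imwrite('pics/j_w.png',snapshot('wrist'))
```

```text
[ 0.52481984 -0.03091134  0.08343147] [-0.8 -2.1  1.5] [-9.48597736e-01  3.16484318e-01 -1.10428072e-04]
[-0.1  0.5 -0.1] 0.9981571475731194 25.0417
```

View pics/j_s.png

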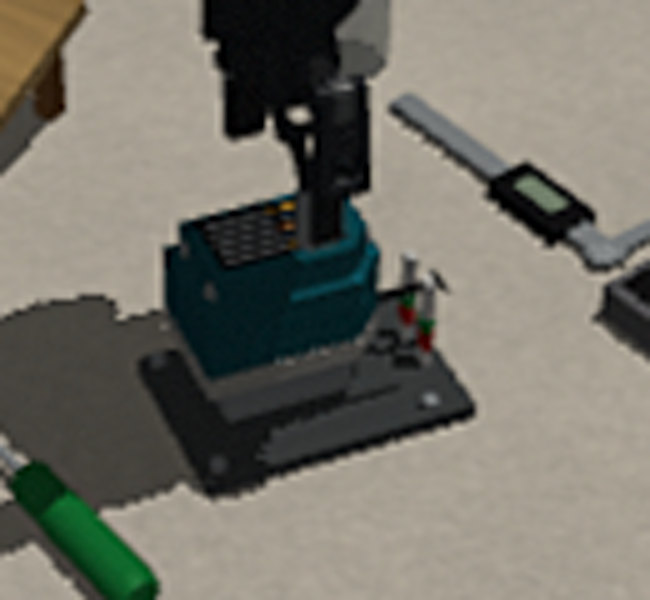

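View pics/j_w.png

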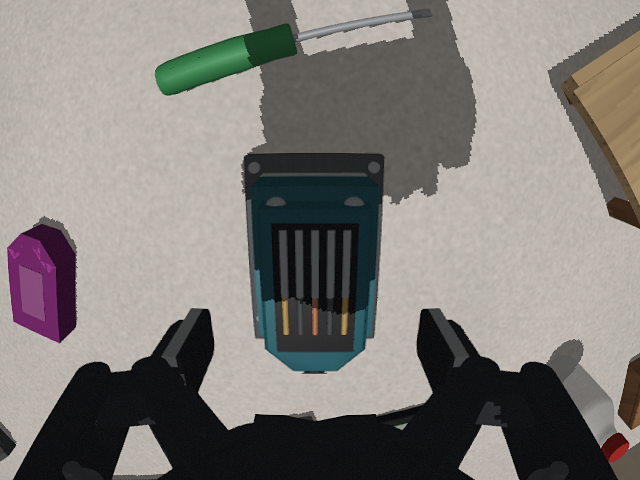

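Run:
```python
from h import *
import pickle
x,y,yaw=.4828,-.2858,2.545
move_pose([.50,-.18,.22],down(-.597))
move_pose([x,y,.11],down(-.597)); movel([x,y,.05],vel=.12);
print(movel([x,y,.022],vel=.05,guard=6))
o=get_obs();print(o['position'],o['wrist_force'].round(1),o['time_s'])
command_gripper(0.0,60);sleep(.1)
o=get_obs();print(o['width']*85,o['wrist_force'].round(1),o['position'])
movel([x,y,.09],vel=.12)
move_pose([.49,-.18,.23],down(np.pi/2-.46))
move_pose([.5243,-.0308,.21],down(np.pi-.322));sleep(.3)
o=get_obs();print(o['position'],o['wrist_force'],o['moment'],o['width']*85,o['time_s'],o['qpos'][5])
pickle.dump((cam('wrist'),o['position'],o['tcp_rot']),open('hold2.pkl','wb'))
im=snapshot('wrist');cv2.imwrite('pics/k_w.png',im);cv2.imwrite('pics/k_s.png',snapshot('side'))
cv2.imwrite('pics/k_c.png',cv2.resize(cv2.convertScaleAbs(im[170:400,200:430],alpha=2,beta=10),None,fx=2.5,fy=2.5,interpolation=cv2.INTER_CUBIC))
```

```text
False
[ 0.4828673  -0.28585918  0.02205688] [ 0.2 -0.2  0.3] 30.6167
60.99491838791385 [-0.3  0.7  5.3] [ 0.48310211 -0.28604407  0.02270904]
[ 0.5242857  -0.03102946  0.20997882] [ 0.11212395  0.22039779 -0.73086888] [-0.0077616  -0.02062706 -0.02267777] 60.64227701279264 34.725 -1.3556554280917477
```

View pics/k_c.png

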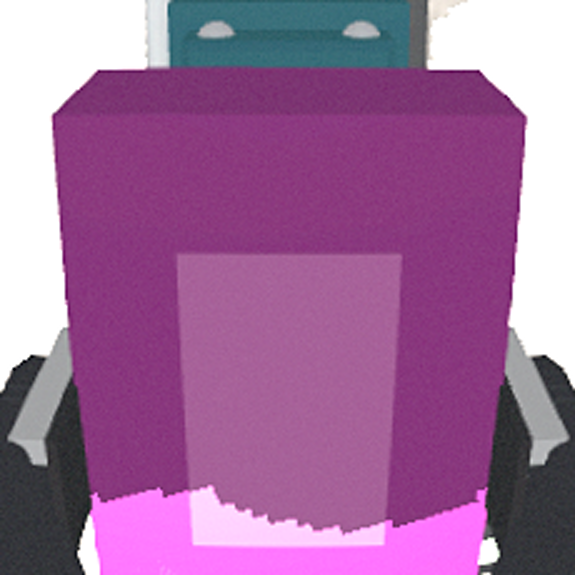

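View pics/k_s.png

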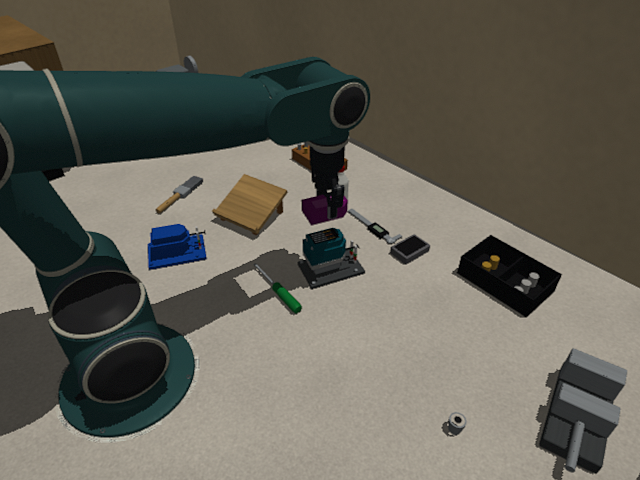

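Run:
```python
from h import *
import pickle
c,p,q=pickle.load(open('hold2.pkl','rb'));Rt=R.from_quat(q).as_matrix();mm=1e-3
uv=np.array([(98,70),(480,70),(54,116),(525,116)])/2.5+[200,170]
P=np.array([(-50,-31,0),(-50,31,0),(-50,-31,32),(-50,31,32)])*mm
def w(v,P):
    X=P@(R.from_euler('zy',[v[3],v[4]])).as_matrix().T+v[:3]
    return np.c_[-X[:,0],X[:,1],-X[:,2]]@Rt.T+p
f=lambda v:(proj('wrist',w(v,P),c)-uv).ravel()
r=least_squares(f,[0,0,-.022,0,0],x_scale=[.01]*3+[.1]*2);print(r.x.round(4),r.fun.reshape(-1,2).round(1).tolist())
```

```text
[-0.0008  0.0013 -0.0238 -0.0003 -0.0049] [[0.7, -0.0], [-0.7, -0.0], [-0.5, 0.0], [0.4, 0.0]]
```

Run:
```python
from h import *
x,y=.5248,-.0309
movel([x,y,.16],vel=.12); movel([x,y,.143],vel=.06); sleep(.15)
o=get_obs();b=o['wrist_force'];print(o['position'],b,o['time_s'])
for z in list(np.arange(.140,.1129,-.002)):
    h=movel([x,y,z],vel=.03,guard=14); o=get_obs()
    print(h,z.round(4),o['position'].round(4),(o['wrist_force']-b).round(1),o['moment'].round(2),round(o['time_s'],2))
    if h or np.hypot(*(o['wrist_force']-b)[:2])>8: break
```

```text
[ 0.52491761 -0.03092651  0.14327321] [-0.5440916   0.13635597 -0.72251442] 35.975
False 0.14 [ 0.5247 -0.0309  0.1398] [ 0.4 -0.7 -0.3] [-0.05  0.06  0.02] 36.23
False 0.138 [ 0.5248 -0.0309  0.1379] [-0.3  0.4 -0. ] [-0.02  0.01  0.01] 36.48
False 0.136 [ 0.5247 -0.0309  0.1358] [ 0.9 -0.5 -0.6] [ 0.   -0.06  0.03] 36.73
False 0.134 [ 0.5247 -0.0309  0.1338] [ 0.5 -0.1 -0.1] [-0.02 -0.04 -0.01] 36.98
False 0.132 [ 0.5247 -0.0309  0.1318] [ 1.8 -0.5 -0.2] [0.04 0.01 0.02] 37.23
False 0.13 [ 0.5248 -0.0309  0.13  ] [-0.5 -0.1  1.6] [ 0.05  0.05 -0.02] 37.48
False 0.128 [ 0.5248 -0.0309  0.128 ] [0.8 0.3 1.3] [0.05 0.05 0.06] 37.73
False 0.126 [ 0.5249 -0.0309  0.126 ] [-0.1  0.3  3.6] [0.1  0.11 0.  ] 37.98
False 0.124 [ 0.5249 -0.0309  0.124 ] [ 1.  -0.2  4.8] [ 0.04  0.09 -0.05] 38.23
False 0.122 [ 0.5249 -0.0309  0.1221] [-0.1  0.   6.8] [ 0.07  0.02 -0.02] 38.48
False 0.12 [ 0.5246 -0.0309  0.1196] [ 0.   0.5 -0.6] [-0.04  0.05  0.02] 38.73
False 0.118 [ 0.5247 -0.0309  0.1178] [-1.1  0.   1.9] [0.05 0.15 0.03] 38.98
False 0.116 [ 0.5248 -0.0309  0.116 ] [-0.3 -0.3  3.3] [ 0.06  0.19 -0.  ] 39.23
False 0.114 [ 0.5248 -0.0309  0.114 ] [-1.7 -0.4  5.2] [ 0.07  0.27 -0.02] 39.48
```

Run:
```python
from h import *
x,y=.5248,-.0309;b=-.72
for z in [.112,.110,.108,.106,.1047]:
    movel([x,y,z],vel=.03,guard=14);
    if z<.107: sleep(.25)
    o=get_obs(); fz=o['wrist_force'][2]-b
    print(z,o['position'].round(4),(o['wrist_force']).round(1),round(fz,1),'d',round((fz-1.2)/.7,1),o['moment'].round(2),round(o['time_s'],2))
    if fz>14: break
cv2.imwrite('pics/l_s.png',cv2.resize(snapshot('side')[205:295,290:390],None,fx=6,fy=6,interpolation=cv2.INTER_CUBIC))
cv2.imwrite('pics/l_w.png',snapshot('wrist'))
```

```text
0.112 [ 0.5248 -0.0309  0.1121] [-2.4 -0.2  5.2] 5.9 d 6.7 [ 0.04  0.36 -0.06] 39.73
0.11 [ 0.5249 -0.0309  0.1102] [-3.5 -0.8  7.2] 7.9 d 9.6 [0.04 0.48 0.01] 39.98
0.108 [ 0.5249 -0.0309  0.1084] [-3.3  0.7  7.5] 8.2 d 10.0 [ 0.04  0.62 -0.07] 40.23
0.106 [ 0.5249 -0.0309  0.1066] [-3.7  0.4  8.3] 9.0 d 11.2 [0.08 0.7  0.01] 40.73
0.1047 [ 0.5249 -0.0309  0.1053] [-4.5 -0.1 10.4] 11.2 d 14.2 [ 0.08  0.87 -0.04] 41.23
```

View pics/l_s.png

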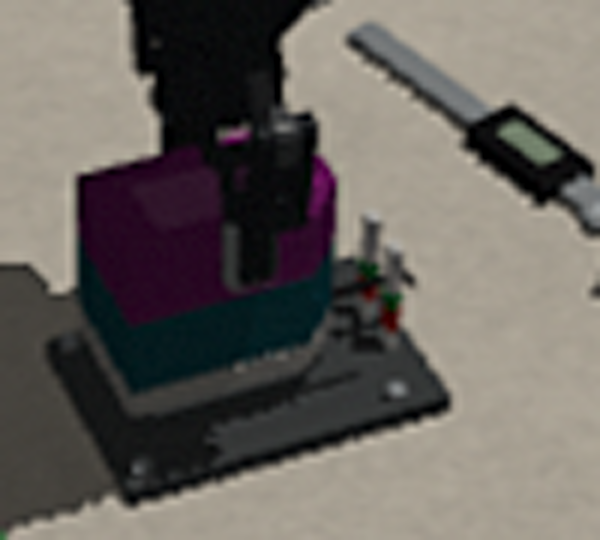

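View pics/l_w.png

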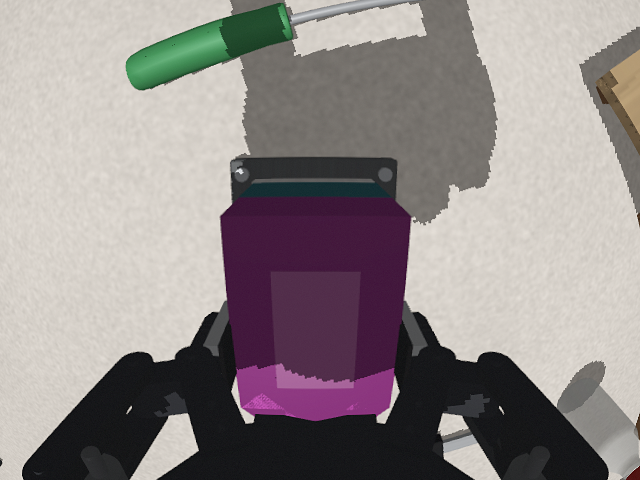

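Run:
```python
from h import *
x,y=.5246,-.0309
movel([x,y,.1040],vel=.02,guard=6);sleep(.4)
o=get_obs();print(o['position'],o['wrist_force'],o['time_s'])
movel([x,y,.112],vel=.03); movel([x,y,.1185],vel=.03); sleep(.2)
o=get_obs();print(o['position'],o['wrist_force'])
command_gripper(1.0); sleep(.3)
movel([x,y,.20],vel=.12); sleep(.2)
cv2.imwrite('pics/m_s.png',cv2.resize(snapshot('side')[190:310,270:400],None,fx=5,fy=5,interpolation=cv2.INTER_CUBIC))
cv2.imwrite('pics/m_w.png',snapshot('wrist'));print(get_obs()['time_s'])
```

```text
[ 0.52486923 -0.03091967  0.10477582] [-3.53335684  1.49807482 10.50149478] 41.975
[ 0.52459186 -0.03089964  0.11836166] [ 1.14118582 -0.79841535  0.81433427]
44.7667
```

View pics/m_s.png

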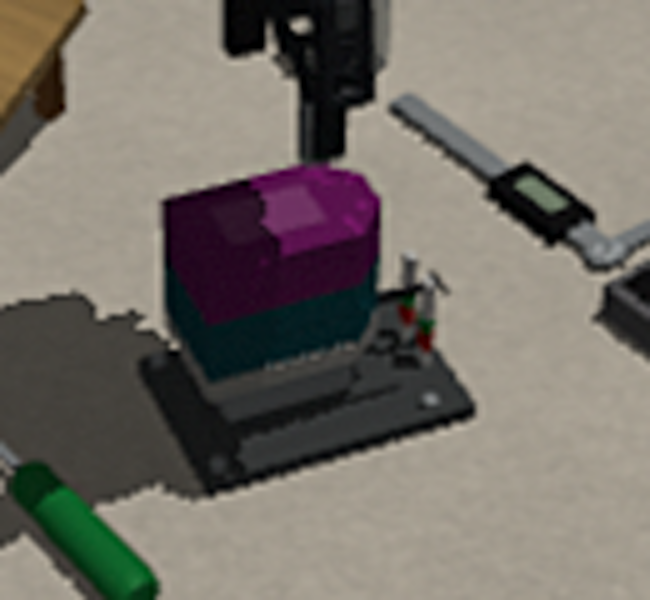

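View pics/m_w.png

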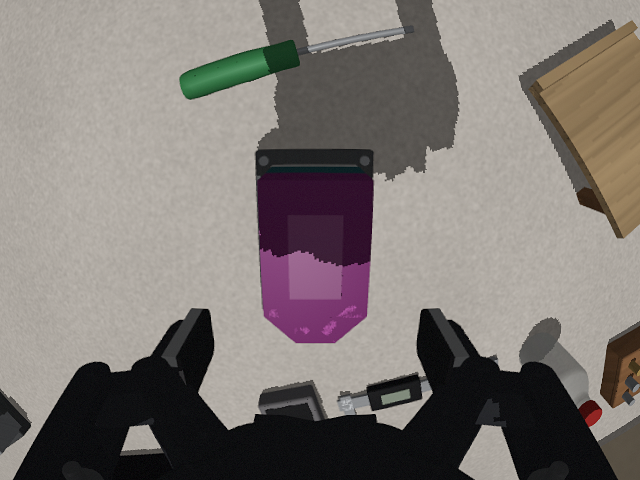

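```bash
python3 -c "
from plant import *
sign_off();print(get_obs()['time_s'])"
```

```text
the job is handed in; nothing more can be done
the job is handed in; nothing more can be done
```

The tray and cover are stacked on the press station, and I handed the job in at about 45 s of the 72 s allowed. The simulator gives no verdict, so this rests on my own checks.

- **Bed position:** the bed was clamped near the −14 mm end of its range. My readings of that disagreed by about 2 mm, so I aimed in between; both layers went on without catching.
- **Tray:** I lifted it off the rack and pressed it onto the bed. It clicked over the balls, with a force peak of about 6 N and then a drop. I held the bed about 14–15 mm down, estimated from force and height. The side picture showed the pointer in the green.
- **Cover:** I turned it to match the cut corners and pressed it on top of the tray. It clicked at about 7 N. I again held the bed about 14–15 mm down, with the pointer in the green.
- **Final pictures:** the stack is closed with no gap, the cut corners match, the pointer is back up, and the gripper is open and clear above it. I only looked at the other tools; the ones in view had not visibly moved.
- **Weak points:** a sideways force of up to 6 N built up while pressing and was gone after release. The bed depth was inferred from force, height and the pointer picture, not read directly.

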